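# Gauge the slot of a laptop dock

### The job

The slot of the upright laptop dock on the desk has to be measured. First swing the dock's lever up until it stands straight upright, which closes the slot to its working width; then take the taper gauge out of its wooden stand and slide its blade straight down between the dock's two cheek plates until it drags snugly on both of them, without forcing it to a jam. Finish still gripping the gauge and holding it still and upright at that depth so that it can be read; leave the lever upright and the mug, mouse and pen cup where they are.

Things in the scene. Friction and masses are not known exactly. Their poses are not given: they have to be found in the camera images.
- dock: Laptop dock fixed to the desk: aluminium base plate 180 x 200 x 12 mm (y -65 to +135), two grey blocks (y +-45, top 90 mm; x -73 to -47 and about 28 to 52) with two upright cheek plates between, a lever beside them at y +100. Origin on the desk below the slot, z up. The slot runs along y, open at the top, floor 12 mm up; the plates face each other along x. Yaw within 0.35 of the world's.
- cheek_near: Near (-x) cheek plate of the slot, 70 wide (y), 75 tall, 6 mm thick. Origin: middle of its upper inner edge (lip), 100 mm above the desk; axes as the dock's; the plate lies below, on the -x side. The lever drives it towards +x, 8 mm per rad. Spring-backed: gives way outwards once pushed with 3 N, then 1.2 N per mm, at most 4 mm (jammed).
- cheek_far: Far (+x) cheek plate, same size and springs, facing the near one; not moved by the lever. Origin: middle of its upper inner edge, 100 mm above the desk; the plate lies on the +x side. With the lever upright the gap between the lips is 8 to 11 mm, different each time; the slot's middle is midway between the two cheek origins.
- lever (a joint): Lever angle, rad: 0 = leaning back 0.8 rad towards the dock's -x, 0.8 = straight upright, 1.6 = leaning 0.8 rad towards +x. Starts between 0 and 0.35. It stays where it is left; takes about 2.5 N at the knob.
- lever_knob (a point): Centre of the lever's black ball knob, 26 mm across, on a 10 mm steel rod; 85 mm from the hinge. Upright, the knob's top is 148 mm above the desk.
- lever_hinge (a point): The lever's hinge point, at dock x -45, y +100, z +50 mm; the hinge axis is the dock's y, so the knob swings in the dock's x-z plane.
- gauge: Taper gauge, loose, 0.08 to 0.17 kg, starts upright. Origin: middle of the tip edge; z up to the handle, x across the thickness. Steel blade 95 long, 30 wide (y), 3 mm thick at the tip to 17 at the handle, tapered on both faces. Black handle 18 (x) x 50 (y), 95 to 140 mm above the tip. Held by both cheeks it drags with 3.3 to 5 N, 0.1 to 0.15 N more per mm deeper; snug: 1.5 to 7.5 N on each cheek.
- stand: Heavy wooden block fixed to the desk, 60 (x) x 90 (y) x 105 mm (z), with an upright slot 23 x 35 mm through its middle. The gauge hangs in it tip down, handle resting on the block's top, tip 10 mm above the desk, handle width along the block's y. Origin at the middle of its underside. Right or left of the dock.
- mug: White mug, bystander, 76 mm across, 90 mm high, on the side of the dock where the stand is not. Origin under its middle.
- mouse: White computer mouse, bystander, 105 x 60 x 34 mm, beyond the dock. Origin under its middle.
- pen_cup: Black pen cup with pens, bystander, 72 mm across, 100 mm high (pens to 155 mm). Origin under its middle.
Mind the look-alikes: they are no part of the job. Of the things that look like the gauge, the smallest one is meant.

How it is judged:
By the outcome, as a careful person would: the job done as asked, in the order asked, and still so for the second after the job is handed in, while the arm keeps its last pose, push and grip.
It also fails if it takes over 70 s, if anything falls off the work surface, if the arm or the gripper's body presses on something with over 40 N, if the wrist force passes 120 N, or if a joint passes its speed limit or range.

### The arm

A 6-joint arm with a two-finger parallel gripper is mounted at the origin on the work surface. World frame = base frame: x ahead of the robot, y to its left, z up, the work surface at z = 0. Lengths are in m, angles in rad, forces in N, time in s.
With the tool pointing down it reaches from about 0.3 to 0.775 m from the base axis. Payload 14.6 kg.
Tool frame: the origin (TCP) lies at the very end of the fingers, on their centre line; the grasp point (between the pads) lies 19 mm behind it; z points along the fingers, y is the line along which they close (so a half turn about z gives the same grasp; the last joint's range is limited). The gripper opens to 94 mm and grips with 3 to 60 N. Pads are 16 mm wide; open, the fingers measure 119 mm over their backs; the gripper's body (75 mm by 177 mm) begins 78 mm behind the grasp point.
Start: joints at [1.274, 0.3, 1.521, -0, 1.321, -0.067], TCP at [0.125, 0.536, 0.205] pointing down, gripper open.
Joint ranges: [-3.03, 3.03], [-0.79, 2.21], [0.23, 2.52], [-1.04, 4.18], [0, 3.07], [-2.55, 2.55]. Speed limits (rad/s): [2.22, 2.22, 2.57, 3.14, 3.14, 3.14].

### API

Orientations are given as [roll, pitch, yaw] about the fixed x, y, z axes, in that order (R = Rz(yaw) Ry(pitch) Rx(roll)).
In Python, from station import ctrl, cams gives the robot as it stands. The module is installed in compiled form; this text tells all that it offers.
- The arm moves only by the tool arm_command, never from a script. Its argument "plan" is a list that holds one entry, the list of rows, each a list of 7 numbers: the shift along the tool's x, y, z in a scale on which 1.0 is 600 mm, then the turn, a rotation vector about the tool's x, y, z in shares of pi rad (1.0 is pi rad), then the closure, from -1 (fully open) to 1 (shut). A call has 1 to 12 rows; each row is the pose to reach, as a shift and turn from the pose commanded when the call began, along the tool's axes at that moment; what a row does not reach only later rows make up. A row lasts 1/10 s, in which the tool goes at most 50 mm and 8.59 degrees, less where a joint would pass 70% of its speed; a pose out of reach is approached as far as the arm can. Shift and turn numbers lie between -1 and 1, and a call with a number outside is refused. A call with a gripper value outside its range is refused whole. The fingers move at their own pace and stop on an object; "squeeze" is the grip in N (left out, the last holds). Time passes only in rows, so rows that repeat a pose let the fingers close. It gives the time, the measured TCP pose, the force, the opening and the grip force at its end, in the units of the state.
- ctrl.get_obs(): the state, without advancing time (a new reading comes with each control period).
- cams.camera(name): name is "scene" or "top" or "wrist"; returns (picture, depth): 384x512x3 uint8, blue, green, red; 384x512 float32, m along the optical axis (not along the pixel's ray), 0 where there is no reading.
- cams.camera_info(name): a dict with "fx", "fy", "cx", "cy" (pixels), "dist_coeffs" ([k1, k2, p1, p2, k3] as OpenCV has them; the pictures are not rectified), "world_to_cam" (4x4, takes a point from world to camera coordinates). Camera axes: x right, y down, z forward; pixel columns grow to the right and rows downward; lengths in m; the calibration is good to about 2 mm. A picture is of the moment at which its call begins: read the wrist's pose just before it. camera_info takes no time and is no camera call; for the wrist camera it gives the pose at the moment of the call.
- ctrl.hand_in(): hands the job in; it is judged then, once.
The state is a dict: "time_s": time; "qpos": joint angles; "joint_vel": joint speeds; "tau": joint torques, N m; "ee_pos": TCP position; "eef_rot": TCP orientation; "force": force on the tool from outside, world axes, zero at the start; "moment": the same for the moment, N m; "grip_width": finger opening in m; "grip_force": force on a finger pad.
Only numpy, scipy, OpenCV 4.12 (cv2) and the standard library are available. Lean on these libraries where they do the work, as an engineer would, in place of code of your own. Each camera call takes 0.05 s, during which the arm holds its last target. There are 200 camera calls.

## Working session

There is one attempt and no reset: what is moved stays moved. The work goes in short steps, Python scripts to look and compute and a tool call to move; the robot and the scene stay as the last step left them, time stands still between calls to the robot, and variables do not carry over. Pictures are saved under pics/ and viewed, at most 10 in all, crops included, and the job is handed in when it is done.

Besides the shell and the picture viewer there is one more tool, called after "Call:" in YAML: its name, and indented under it one key for each argument. arm_command: Moves the arm, as the interface text tells. Its arguments: {"type":"object","properties":{"plan":{"type":"array"},"squeeze":{"type":"number"}},"required":["plan"]}

```bash
mkdir -p pics; cat > h.py <<'E'
import numpy as np, cv2
from station import ctrl, cams
from scipy.spatial.transform import Rotation as R
def cloud(name):
    img,d=cams.camera(name); i=cams.camera_info(name)
    K=np.array([[i['fx'],0,i['cx']],[0,i['fy'],i['cy']],[0,0,1]]);h,w=d.shape
    u,v=np.meshgrid(np.arange(w),np.arange(h))
    p=cv2.undistortPoints(np.stack([u,v],-1).reshape(-1,1,2).astype(np.float64),K,np.array(i['dist_coeffs'],float)).reshape(h,w,2)
    P=np.concatenate([p*d[...,None],d[...,None]],-1)
    T=np.linalg.inv(np.array(i['world_to_cam'])); W=P@T[:3,:3].T+T[:3,3]
    W[d<=0]=np.nan
    return img,W
E
python3 - <<'E'
from h import *
o=ctrl.get_obs();print({k:np.round(v,3) for k,v in o.items()})
for n in ['scene','top']:
    im,W=cloud(n);cv2.imwrite(f'pics/{n}0.png',im);np.save(f'pics/{n}0.npy',W)
    i=cams.camera_info(n);print(n,np.round(np.linalg.inv(i['world_to_cam'])[:3],3).tolist(),i['fx'])
im=np.hstack([cv2.imread('pics/scene0.png'),cv2.imread('pics/top0.png')]);
E
```

```text
{'time_s': np.float64(0.0), 'qpos': array([ 1.274,  0.3  ,  1.522, -0.   ,  1.321, -0.067]), 'joint_vel': array([-0.   ,  0.001, -0.   ,  0.001,  0.   ,  0.002]), 'tau': array([ 1.0000e-03, -5.3178e+01, -3.5274e+01,  7.1000e-02,  2.4000e-02,
       -0.0000e+00]), 'ee_pos': array([0.125, 0.535, 0.205]), 'eef_rot': array([-3.14 , -0.   ,  2.912]), 'force': array([-0.029,  0.808, -0.461]), 'moment': array([-0.047, -0.032, -0.056]), 'grip_force': np.float64(0.0), 'grip_width': np.float64(0.094)}
scene [[0.82, 0.461, -0.339, 1.007], [0.572, -0.661, 0.486, -0.632], [-0.0, -0.592, -0.806, 1.062]] 410.49185798606214
top [[-0.188, -0.958, 0.217, 0.406], [-0.982, 0.184, -0.038, -0.028], [-0.004, -0.221, -0.975, 0.968]] 399.0302926422908
```

View pics/scene0.png

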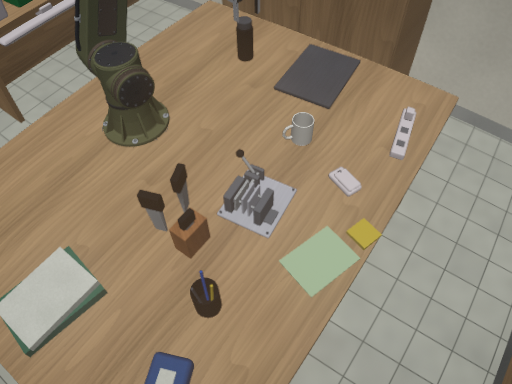

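View pics/top0.png

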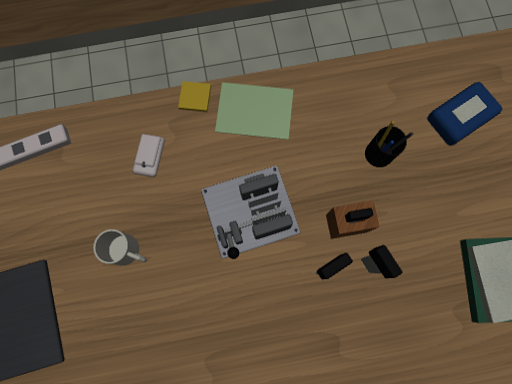

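The scene view shows three gauge-like objects: one in the wooden stand (scene 187,218 / top 358,215), one at scene (152,205) / top (335,265), and one at scene (180,185) / top (385,262). The one in the stand looks smallest and fits "in its wooden stand". The dock is at scene (257,200) / top (250,210), with the knob at top (233,253). I'll check this in an enlarged crop and measure the sizes.

```bash
python3 - <<'E'
from h import *
a=cv2.imread('pics/scene0.png')[150:265,125:300];b=cv2.imread('pics/top0.png')[160:285,195:415]
a=cv2.resize(a,(440,290),interpolation=3);b=cv2.resize(b,(510,290),interpolation=3)
c=np.zeros((585,512,3),np.uint8);c[:290,:440]=a;c[295:,:510]=b;cv2.imwrite('pics/crop1.png',c)
W=np.load('pics/top0.npy')
def blob(n,u0,u1,v0,v1,z0,z1):
    Q=W[v0:v1,u0:u1].reshape(-1,3);Q=Q[(Q[:,2]>z0)&(Q[:,2]<z1)]
    r=cv2.minAreaRect((Q[:,:2]*1000).astype(np.float32));print(n,len(Q),'med',np.round(np.median(Q,0),4),'rect',np.round(r[0],1),np.round(r[1],1),round(r[2],1))
blob('gauge handle',335,385,195,240,.125,.2)
blob('stand top',320,390,190,245,.095,.115)
blob('lookA',310,360,245,285,.05,.3)
blob('lookB',360,410,240,285,.05,.3)
blob('knob',222,248,240,262,.09,.2)
blob('base',195,305,160,262,.008,.018)
blob('blk far',195,305,160,215,.083,.095)
blob('blk near',240,305,205,245,.083,.095)
blob('cheeks',235,300,185,225,.096,.106)
Z=W[160:265,195:305,2]
np.set_printoptions(linewidth=250)
print((np.nan_to_num(Z[::3,::3])*1000).astype(int))
E
```

```text
gauge handle 245 med [ 0.5054 -0.2605  0.1488] rect [ 506.9 -262.8] [49.9 18.4] 89.4
stand top 867 med [ 0.5007 -0.2573  0.1044] rect [ 507.2 -263.6] [91.  60.3] 89.0
lookA 481 med [ 0.4117 -0.1785  0.1808] rect [ 411.9 -182.3] [23.7 65.6] 21.7
lookB 767 med [ 0.4    -0.2794  0.1778] rect [ 400.7 -284.7] [65.3 24.1] 20.0
knob 140 med [0.4809 0.0142 0.1268] rect [486.2  13.2] [23.4 38.7] 78.7
base 3036 med [ 0.5857 -0.0112  0.0111] rect [580.3 -38.3] [178.  199.6] 7.5
blk far 538 med [ 0.618  -0.0742  0.0889] rect [590.4 -70.7] [90.5 89. ] 5.6
blk near 632 med [ 0.5281 -0.0782  0.0892] rect [539.9 -78.3] [58.  89.7] 6.9
cheeks 180 med [ 0.5836 -0.0733  0.0988] rect [580.5 -73.3] [26.  69.5] 6.9
[[-1  0  0 ...  0 -2 -1]
 [ 0 -2  0 ...  0  0 -1]
 [ 0 -1 -4 ...  0  1 -2]
 ...
 [ 0  1 -1 ... -4 -3  0]
 [ 0 -3  3 ...  0 -2 -2]
 [-1 -3 -2 ... -2 -1  0]]
```

View pics/crop1.png

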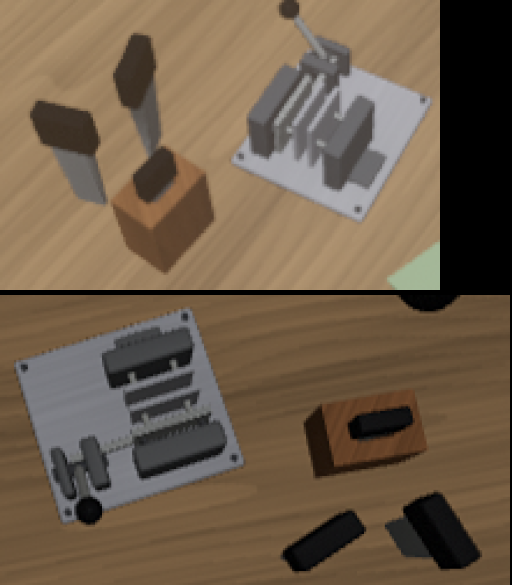

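The crop confirms it. The gauge in the stand has a 50x18 mm handle, while the two free-standing ones measure 65x24, so the stand one (top 358,215) is the smallest and the one meant. I'll do the lever first.

```bash
cat >> h.py <<'E'
def rel(xyz,ang):
    """xyz mm world, ang = desired world direction (deg) of tool y, tool down -> shift mm, rotvec"""
    o=ctrl.get_obs();r=R.from_euler('xyz',o['eef_rot']);a=np.radians(ang)
    y=np.array([np.cos(a),np.sin(a),0]);z=np.array([0,0,-1.]);t=R.from_matrix(np.stack([np.cross(y,z),y,z],1))
    s=r.inv().apply(np.array(xyz)-o['ee_pos']*1000);print('t',round(o['time_s'],2),'ee',np.round(o['ee_pos']*1000,1),'rot',np.round(o['eef_rot'],3),'F',np.round(o['force'],2),'shift',np.round(s,1),'turn',np.round((r.inv()*t).as_rotvec(),3))
E
python3 - <<'E'
from h import *
from scipy.optimize import least_squares
yaw=np.radians(7.1);O=np.array([.5846,-.0730,0]);ex=np.array([np.cos(yaw),np.sin(yaw),0]);ey=np.array([-ex[1],ex[0],0])
for n in ['top','scene']:
    W=np.load(f'pics/{n}0.npy');Q=W.reshape(-1,3)
    d=(Q-O)@np.stack([ex,ey],1);m=(abs(d[:,1]-.1)<.03)&(Q[:,2]>.108)&(d[:,0]<-.05)&(d[:,0]>-.15);Q=Q[m]
    f=least_squares(lambda c:np.linalg.norm(Q-c,axis=1)-.013,Q.mean(0)-[0,0,.01],loss='soft_l1',f_scale=.001)
    print(n,len(Q),f.x,'dock',(f.x-O)@np.stack([ex,ey],1),f.cost)
    # cheeks/blocks edges in dock frame
    Q=W.reshape(-1,3);d=(Q-O)@np.stack([ex,ey],1);m=(abs(d[:,1])<.03)&(abs(d[:,0])<.08)&(Q[:,2]>.085)
    hh=np.histogram(d[m,0],bins=np.arange(-.08,.08,.002));print([(round(b*1000),int(c)) for c,b in zip(*hh) if c])
rel([484,15,165],97.1)
E
```

```text
top 119 [0.47951244 0.01406357 0.1185266 ] dock [-0.09352056  0.09938493] 3.942483212887147e-05
[(-74, 15), (-72, 27), (-70, 26), (-68, 23), (-66, 26), (-64, 22), (-62, 25), (-60, 23), (-58, 25), (-56, 26), (-54, 22), (-52, 22), (-50, 23), (-48, 1), (-40, 28), (-38, 27), (-36, 24), (-34, 21), (-32, 6), (-18, 35), (-16, 25), (-14, 27), (-12, 15), (2, 45), (4, 24), (6, 25), (8, 11), (26, 13), (28, 26), (30, 25), (32, 18), (34, 22), (36, 26), (38, 22), (40, 25), (42, 24), (44, 20), (46, 20), (48, 17), (50, 3)]
scene 59 [0.47750846 0.01295228 0.11940216] dock [-0.09564653  0.09852986] 4.006312693832041e-05
[(-74, 3), (-72, 10), (-70, 10), (-68, 9), (-66, 14), (-64, 7), (-62, 11), (-60, 9), (-58, 13), (-56, 11), (-54, 11), (-52, 13), (-50, 12), (-48, 9), (-46, 1), (-40, 7), (-38, 13), (-36, 8), (-34, 16), (-32, 11), (-20, 1), (-18, 5), (-16, 10), (-14, 11), (-12, 30), (-10, 7), (0, 1), (2, 6), (4, 11), (6, 18), (8, 31), (26, 2), (28, 12), (30, 10), (32, 9), (34, 11), (36, 11), (38, 14), (40, 11), (42, 12), (44, 10), (46, 16), (48, 12), (50, 11)]
t 0.1 ee [125.2 535.3 205. ] rot [-3.141 -0.     2.912] F [-0.07 -0.37  0.1 ] shift [-467.9 -424.9   40.3] turn [-0.001 -0.    -0.354]
```

The rows are not in the units I measure in: shifts go in shares of 600 mm and turns go in shares of pi rad. I convert before sending: -473 mm / 600 = -0.7883, -440 mm / 600 = -0.7333, -0.354 rad / 3.1416 = -0.1127.

Call:
arm_command:
  plan:
    - [[-0.0667, -0.06, 0, 0, 0, -0.0095, -1], [-0.1333, -0.12, 0, 0, 0, -0.0191, -1], [-0.2, -0.18, 0, 0, 0, -0.0318, -1], [-0.2667, -0.24, 0, 0, 0, -0.0414, -1], [-0.3333, -0.3, 0, 0, 0, -0.0509, -1], [-0.4, -0.3617, 0, 0, 0, -0.0605, -1], [-0.4667, -0.4217, 0, 0, 0, -0.07, -1], [-0.5333, -0.4833, 0, 0, 0, -0.0796, -1], [-0.6, -0.5433, 0, 0, 0, -0.0891, -1], [-0.6667, -0.605, 0, 0, 0, -0.0987, -1], [-0.7333, -0.6667, 0.0167, 0, 0, -0.1082, -1], [-0.7883, -0.7083, 0.0333, 0, 0, -0.1127, -1]]

```text
time_s: 1.3
ee_pos: [0.4678, 0.0414, 0.1919]
eef_rot: [-3.141, 0.001, -3.017]
force: [1.1, 0.2, 0.8]
grip_width: 0.0939
grip_force: 0.0
```

Call:
arm_command:
  plan:
    - [[0, 0, 0, 0, 0, 0, -1], [0, 0, 0, 0, 0, 0, -1], [0, 0, 0, 0, 0, 0, -1], [0, 0, 0, 0, 0, 0, -1]]

```text
time_s: 1.7
ee_pos: [0.4665, 0.0445, 0.1921]
eef_rot: [-3.142, 0.0, -3.016]
force: [0.0, 0.6, 0.1]
grip_width: 0.0941
grip_force: 0.0
```

```bash
python3 - <<'E'
from h import *
rel([478.5,13.5,100],97.1)
E
```

```text
t 1.7 ee [466.5  44.5 192.1] rot [-3.142  0.    -3.016] F [0.03 0.62 0.13] shift [ -8.  -32.3  92.1] turn [-0.     0.     0.002]
```

Call:
arm_command:
  plan:
    - [[-0.0133, -0.0533, 0.0167, 0, 0, 0, -1], [-0.0133, -0.0533, 0.0583, 0, 0, 0, -1], [-0.0133, -0.0533, 0.1, 0, 0, 0, -1], [-0.0133, -0.0533, 0.1333, 0, 0, 0, -0.6], [-0.0133, -0.0533, 0.1533, 0, 0, 0, -0.3], [-0.0133, -0.0533, 0.1533, 0, 0, 0, 0.3], [-0.0133, -0.0533, 0.1533, 0, 0, 0, 1], [-0.0133, -0.0533, 0.1533, 0, 0, 0, 1], [-0.0133, -0.0533, 0.1533, 0, 0, 0, 1], [-0.0133, -0.0533, 0.1533, 0, 0, 0, 1], [-0.0133, -0.0533, 0.1533, 0, 0, 0, 1], [-0.0133, -0.0533, 0.1533, 0, 0, 0, 1]]
  squeeze: 15

```text
time_s: 2.9
ee_pos: [0.4788, 0.0129, 0.0999]
eef_rot: [3.141, 0.0, -3.017]
force: [-1.9, 12.8, 2.1]
grip_width: 0.0251
grip_force: 7.2
```

Call:
arm_command:
  plan:
    - [[0, 0, 0, 0, 0, 0, 1], [0, 0, 0, 0, 0, 0, 1], [0, 0, 0, 0, 0, 0, 1], [0, 0, 0, 0, 0, 0, 1]]

```text
time_s: 3.3
ee_pos: [0.4788, 0.0133, 0.0999]
eef_rot: [3.141, 0.0, -3.017]
force: [-0.9, 4.5, 0.7]
grip_width: 0.0251
grip_force: 15.0
```

Converted, -49.5 mm / 600 = -0.0825, -15.5 mm / 600 = -0.0258.

Call:
arm_command:
  plan:
    - [[-0.0067, 0, -0.005, 0, 0, 0, 1], [-0.015, 0, -0.0092, 0, 0, 0, 1], [-0.0267, 0, -0.015, 0, 0, 0, 1], [-0.0333, 0, -0.0178, 0, 0, 0, 1], [-0.0408, 0, -0.02, 0, 0, 0, 1], [-0.0475, 0, -0.022, 0, 0, 0, 1], [-0.0542, 0, -0.0237, 0, 0, 0, 1], [-0.0617, 0, -0.025, 0, 0, 0, 1], [-0.0683, 0, -0.0258, 0, 0, 0, 1], [-0.075, 0, -0.0263, 0, 0, 0, 1], [-0.0825, 0, -0.0267, 0, 0, 0, 1], [-0.0825, 0, -0.0267, 0, 0, 0, 1]]

```text
time_s: 4.5
ee_pos: [0.5285, 0.0195, 0.116]
eef_rot: [3.141, 0.001, -3.017]
force: [1.3, 5.5, -0.9]
grip_width: 0.0248
grip_force: 15.0
```

Call:
arm_command:
  plan:
    - [[0, 0, 0, 0, 0, 0, 1], [0, 0, 0, 0, 0, 0, 1], [0, 0, 0, 0, 0, 0, 1]]

```text
time_s: 4.8
ee_pos: [0.5284, 0.0195, 0.116]
eef_rot: [3.141, 0.001, -3.017]
force: [1.5, 6.1, -1.5]
grip_width: 0.0245
grip_force: 15.0
```

```bash
cat > k.py <<'E'
from h import *
from scipy.optimize import least_squares
yaw=np.radians(7.1);O=np.array([.5846,-.0730,0]);ex=np.array([np.cos(yaw),np.sin(yaw),0]);ey=np.array([-ex[1],ex[0],0]);B=np.stack([ex,ey,[0,0,1]],1)
def look(n,tag):
    im,W=cloud(n);cv2.imwrite(f'pics/{n}{tag}.png',im);np.save(f'pics/{n}{tag}.npy',W);return (W.reshape(-1,3)-O)@B*1000
def knob(d):
    r=d[(abs(d[:,1]-100)<8)&(abs(d[:,0]+45)<20)&(d[:,2]>75)&(d[:,2]<118)]
    k=d[(abs(d[:,1]-100)<16)&(abs(d[:,0]+45)<22)&(d[:,2]>121)&(d[:,2]<152)]
    f=least_squares(lambda c:np.linalg.norm(k-c,axis=1)-13,[-45,100,135],loss='soft_l1')
    print('knob',len(k),np.round(f.x,1),'rod',len(r), np.round(np.polyfit(r[:,2],r[:,0],1),3) if len(r)>5 else '',np.round(r.mean(0),1))
E
python3 - <<'E'
from k import *
rel([0,0,0],97.1)
knob(look('scene','1'))
E
```

```text
t 4.8 ee [528.4  19.5 116. ] rot [ 3.141e+00  1.000e-03 -3.017e+00] F [ 1.5   6.09 -1.46] shift [526.8  46.  115.5] turn [0.001 0.001 0.   ]
knob 35 [-45.1 104.5 132.9] rod 15 [ 1.3000e-02 -4.7832e+01] [-46.7  95.6  85. ]
```

Converted, -140 mm / 600 = -0.2333, -120 mm / 600 = -0.2.

Call:
arm_command:
  plan:
    - [[0, 0, 0, 0, 0, 0, -1], [0, 0, 0, 0, 0, 0, -1], [0, 0, 0, 0, 0, 0, -1], [0, 0, 0, 0, 0, 0, -1], [0, 0, 0, 0, 0, 0, -1], [0, 0, -0.0333, 0, 0, 0, -1], [0, 0, -0.0833, 0, 0, 0, -1], [0.0333, 0, -0.15, 0, 0, 0, -1], [0.0833, 0, -0.2, 0, 0, 0, -1], [0.1333, 0, -0.2333, 0, 0, 0, -1], [0.1333, 0, -0.2333, 0, 0, 0, -1], [0.1333, 0, -0.2333, 0, 0, 0, -1]]

```text
time_s: 6.05
ee_pos: [0.4487, 0.0089, 0.2561]
eef_rot: [-3.141, 0.001, -3.018]
force: [0.8, -0.0, 0.1]
grip_width: 0.0941
grip_force: 0.0
```

```bash
python3 - <<'E'
from k import *
rel([0,0,0],97.1)
for n in ['scene','top','wrist']:
    d=look(n,'2');print(n)
    try: knob(d)
    except Exception as e: print(e)
    m=(abs(d[:,1])<30)&(abs(d[:,0])<80)&(d[:,2]>80)
    hh=np.histogram(d[m,0],bins=np.arange(-80,80,2));print([(round(b),int(c)) for c,b in zip(*hh) if c])
E
```

```text
t 6.05 ee [448.7   8.9 256.1] rot [-3.141e+00  1.000e-03 -3.018e+00] F [ 0.84 -0.02  0.14] shift [446.7  46.7 255.5] turn [-0.     0.001  0.   ]
scene
knob 59 [-51.5  98.8 135.4] rod 28 [ -0.075 -39.647] [-47.1  95.8  98.4]
[(-74, 2), (-72, 8), (-70, 12), (-68, 8), (-66, 14), (-64, 8), (-62, 13), (-60, 7), (-58, 11), (-56, 12), (-54, 14), (-52, 11), (-50, 22), (-48, 14), (-36, 6), (-34, 10), (-32, 9), (-30, 16), (-28, 26), (-26, 1), (-14, 1), (-12, 10), (-10, 12), (-8, 37), (-6, 18), (2, 9), (4, 10), (6, 18), (8, 35), (10, 2), (26, 2), (28, 10), (30, 10), (32, 14), (34, 10), (36, 13), (38, 13), (40, 10), (42, 12), (44, 15), (46, 10), (48, 17), (50, 17)]
top
knob 0 [-45. 100. 135.] rod 0  [nan nan nan]
[(-76, 1), (-74, 4), (-72, 6), (-70, 4), (-68, 5), (-66, 4), (-64, 5), (-62, 4), (-60, 4), (-58, 4), (-56, 4), (-54, 6), (-52, 4), (-50, 6), (-36, 20), (-34, 13), (-32, 15), (-30, 15), (-28, 6), (-14, 31), (-12, 35), (-10, 21), (-8, 20), (-6, 3), (2, 57), (4, 23), (6, 25), (8, 10), (26, 33), (28, 24), (30, 23), (32, 24), (34, 22), (36, 22), (38, 22), (40, 20), (42, 25), (44, 24), (46, 16), (48, 23), (50, 3)]
wrist
knob 354 [-51.8  97.8 134. ] rod 54 [ -0.079 -45.827] [-53.1  97.9  92.1]
[(-76, 26), (-74, 112), (-72, 49), (-70, 36), (-68, 24), (-66, 29), (-64, 30), (-62, 23), (-60, 23), (-58, 25), (-56, 18), (-54, 25), (-52, 21), (-50, 3), (-38, 3), (-36, 77), (-34, 23), (-32, 25), (-30, 28), (-28, 6), (-14, 114), (-12, 102), (-10, 32), (-8, 29), (2, 209), (4, 53), (6, 45), (8, 28), (26, 114), (28, 81), (30, 58), (32, 35), (34, 5)]k.py:10: RuntimeWarning: Mean of empty slice.
  print('knob',len(k),np.round(f.x,1),'rod',len(r), np.round(np.polyfit(r[:,2],r[:,0],1),3) if len(r)>5 else '',np.round(r.mean(0),1))
  ret = um.true_divide(
```

View pics/wrist2.png

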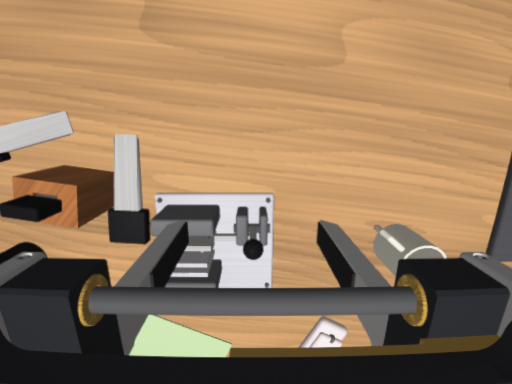

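The wrist view shows the lever knob at (253,248) and the slot plates around (195,255). The fit puts the knob at dock x about -51.5, so the lever leans about 0.07 rad short of upright. I'll nudge it with closed fingers.

```bash
cat >> k.py <<'E'
def reld(x,y,z,ang=97.1): rel((O+B@np.array([x,y,0])/1000)*1000+[0,0,z],ang)
E
python3 - <<'E'
from k import *
reld(-88,100,117)
W=np.load('pics/scene2.npy').reshape(-1,3)
for n in ['scene2','top2','scene0']:
    d=(np.load(f'pics/{n}.npy').reshape(-1,3)-O)@B*1000
    m=(d[:,2]>8.5)&(d[:,2]<16)&(abs(d[:,0])<105)&(d[:,1]>-80)&(d[:,1]<150)
    # base edges from sorted percentiles in strips
    e=d[m];r=cv2.minAreaRect(e[:,:2].astype(np.float32));print(n,len(e),np.round(r[0],1),np.round(r[1],1),round(r[2],1))
E
```

```text
t 6.2 ee [448.8   9.  254.8] rot [ 3.141e+00 -2.000e-03 -3.017e+00] F [-0.1  -0.44  0.28] shift [-36.8   1.7 137.7] turn [ 0.    -0.002  0.   ]
scene2 1276 [ 0.4 32.2] [201.6 179.5] 89.9
top2 1923 [-0.1 27.5] [177.4 214.4] 0.3
scene0 1282 [ 0.8 32.3] [201.9 180.1] 89.9
```

Converted, 138 mm / 600 = 0.23, 100 mm / 600 = 0.1667.

Call:
arm_command:
  plan:
    - [[-0.0333, 0.0017, 0.0333, 0, 0, 0, 1], [-0.0617, 0.0017, 0.0667, 0, 0, 0, 1], [-0.0617, 0.0017, 0.1, 0, 0, 0, 1], [-0.0617, 0.0017, 0.1333, 0, 0, 0, 1], [-0.0617, 0.0017, 0.1667, 0, 0, 0, 1], [-0.0617, 0.0017, 0.2, 0, 0, 0, 1], [-0.0617, 0.0017, 0.23, 0, 0, 0, 1], [-0.0617, 0.0017, 0.23, 0, 0, 0, 1], [-0.0617, 0.0017, 0.23, 0, 0, 0, 1], [-0.0617, 0.0017, 0.23, 0, 0, 0, 1], [-0.0617, 0.0017, 0.23, 0, 0, 0, 1], [-0.0617, 0.0017, 0.23, 0, 0, 0, 1]]

```text
time_s: 7.4
ee_pos: [0.4854, 0.0146, 0.1183]
eef_rot: [-3.141, 0.001, -3.017]
force: [0.8, -0.3, 0.8]
grip_width: 0.0023
grip_force: 0.0
```

Converted, -22 mm / 600 = -0.0367, -20 mm / 600 = -0.0333.

Call:
arm_command:
  plan:
    - [[-0.005, 0, 0, 0, 0, 0, 1], [-0.01, 0, 0, 0, 0, 0, 1], [-0.015, 0, 0, 0, 0, 0, 1], [-0.02, 0, 0, 0, 0, 0, 1], [-0.025, 0, 0, 0, 0, 0, 1], [-0.03, 0, 0, 0, 0, 0, 1], [-0.0333, 0, 0, 0, 0, 0, 1], [-0.0367, 0, 0, 0, 0, 0, 1], [-0.0367, 0, 0, 0, 0, 0, 1], [-0.0367, 0, 0, 0, 0, 0, 1], [-0.0367, 0, 0, 0, 0, 0, 1]]

```text
time_s: 8.5
ee_pos: [0.507, 0.0173, 0.1178]
eef_rot: [-3.142, 0.0, -3.017]
force: [-0.5, -0.3, 1.2]
grip_width: 0.0005
grip_force: 0.1
```

```bash
python3 - <<'E'
from k import *
reld(-66,100,117)
knob(look('scene','3'))
E
```

```text
t 8.5 ee [507.   17.3 117.8] rot [-3.142  0.    -3.017] F [-0.45 -0.32  1.19] shift [0.2 0.8 0.8] turn [-0.  0.  0.]
knob 93 [-47.   97.  136.7] rod 24 [  0.05 -47.97] [-43.1  94.8  97.2]
```

Call:
arm_command:
  plan:
    - [[0.025, 0, 0, 0, 0, 0, 1], [0.0667, 0, -0.0167, 0, 0, 0, 1], [0.1167, 0, -0.0833, 0, 0, 0, 1], [0.15, 0, -0.1667, 0, 0, 0, 1], [0.15, 0, -0.2167, 0, 0, 0, -1], [0.15, 0, -0.2167, 0, 0, 0, -1], [0.15, 0, -0.2167, 0, 0, 0, -1]]

```text
time_s: 9.25
ee_pos: [0.4177, 0.0062, 0.2478]
eef_rot: [-3.141, 0.001, -3.017]
force: [0.3, 0.0, -0.5]
grip_width: 0.0214
grip_force: 0.0
```

```bash
python3 - <<'E'
from k import *
for n in ['scene','wrist','top']:
    d=look(n,'4');print(n)
    try: knob(d)
    except Exception as e: print(e)
    for a,b in [(-80,-42),(-42,-20),(-20,0),(0,15),(20,60)]:
        m=(abs(d[:,1])<30)&(d[:,0]>a)&(d[:,0]<b)&(d[:,2]>(84 if b<-41 or a>19 else 95));x=d[m,0];print((a,b),m.sum(),np.round(np.percentile(x,[3,50,97]),1) if m.sum() else '',np.round(np.median(d[m,2]),1))
im=cv2.imread('pics/scene4.png')[140:240,215:305];cv2.imwrite('pics/crop4.png',cv2.resize(im,(540,600),interpolation=3))
E
```

```text
scene
knob 58 [-42.9  98.6 135.7] rod 25 [ 3.8000e-02 -4.6465e+01] [-42.8  94.8  96.6]
(-80, -42) 141 [-71.5 -58.3 -47.7] 90.4
(-42, -20) 2 [-30.9 -30.8 -30.7] 95.6
(-20, 0) 42 [-11.5  -7.4  -4.6] 99.7
(0, 15) 46 [2.9 6.2 9.3] 99.7
(20, 60) 147 [28.1 39.9 51.4] 89.8
wrist
knob 307 [-43.3  97.8 134. ] rod 109 [ 2.2000e-02 -5.0864e+01] [-48.7  97.6  96.3]
(-80, -42) 729 [-73.7 -63.  -50.3] 88.9
(-42, -20) 0  nan
(-20, 0) 0  nan
(0, 15) 0  nan
(20, 60) 0  nan
top
knob 110 [-42.7 100.4 133.7] rod 2  [-47.4  99.   79.7]
(-80, -42) 312 [-73.1 -61.2 -48.8] 88.8
(-42, -20) 1 [-29.1 -29.1 -29.1] 96.8
(-20, 0) 81 [-11.6  -8.6  -5.7] 98.5
(0, 15) 78 [2.9 5.8 8.6] 98.7
(20, 60) 271 [27.4 37.9 49.5] 88.6
  return _methods._mean(a, axis=axis, dtype=dtype,
  ret = ret.dtype.type(ret / rcount)
```

View pics/crop4.png

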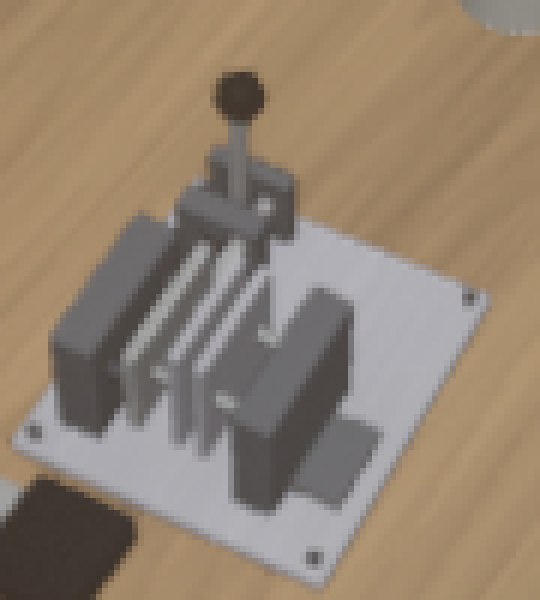

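The crop shows the lever nearly upright, with its knob at crop (240,95). The fit gives about 0.025 rad past vertical, so I'll nudge it 2 mm back.

```bash
python3 - <<'E'
from k import *
reld(-5,100,117)
E
```

```text
t 9.4 ee [417.3   6.2 246.4] rot [ 3.141e+00 -2.000e-03 -3.017e+00] F [ 0.57  0.08 -0.85] shift [-151.5    0.6  129. ] turn [ 0.    -0.002  0.   ]
```

Call:
arm_command:
  plan:
    - [[-0.05, 0, 0, 0, 0, 0, 1], [-0.1, 0, 0, 0, 0, 0, 1], [-0.15, 0, 0, 0, 0, 0, 1], [-0.2, 0, 0, 0, 0, 0, 1], [-0.2533, 0, 0, 0, 0, 0, 1], [-0.2533, 0, 0.05, 0, 0, 0, 1], [-0.2533, 0, 0.1, 0, 0, 0, 1], [-0.2533, 0, 0.15, 0, 0, 0, 1], [-0.2533, 0, 0.1917, 0, 0, 0, 1], [-0.2533, 0, 0.2167, 0, 0, 0, 1], [-0.2533, 0, 0.2167, 0, 0, 0, 1], [-0.2533, 0, 0.2167, 0, 0, 0, 1]]

```text
time_s: 10.6
ee_pos: [0.5684, 0.025, 0.1174]
eef_rot: [3.141, -0.001, -3.017]
force: [-0.5, -0.4, -0.1]
grip_width: 0.0002
grip_force: 0.0
```

Converted, 17 mm / 600 = 0.0283, 16 mm / 600 = 0.0267.

Call:
arm_command:
  plan:
    - [[0.005, 0, 0, 0, 0, 0, 1], [0.01, 0, 0, 0, 0, 0, 1], [0.015, 0, 0, 0, 0, 0, 1], [0.0183, 0, 0, 0, 0, 0, 1], [0.0217, 0, 0, 0, 0, 0, 1], [0.025, 0, 0, 0, 0, 0, 1], [0.0267, 0, 0, 0, 0, 0, 1], [0.0283, 0, 0, 0, 0, 0, 1], [0.0283, 0, 0, 0, 0, 0, 1], [0.0283, 0, 0, 0, 0, 0, 1], [0.0283, 0, 0, 0, 0, 0, 1]]

```text
time_s: 11.7
ee_pos: [0.5517, 0.0229, 0.1177]
eef_rot: [-3.142, 0.0, -3.017]
force: [-0.1, 0.5, -0.1]
grip_width: 0.0003
grip_force: 0.0
```

```bash
python3 - <<'E'
from k import *
reld(-22,100,117)
knob(look('scene','5'))
E
```

```text
t 11.7 ee [551.7  22.9 117.7] rot [-3.142  0.    -3.017] F [-0.08  0.48 -0.13] shift [1.2 0.8 0.7] turn [-0.  0.  0.]
knob 0 [-45. 100. 135.] rod 19 [ 4.2000e-02 -4.6264e+01] [-42.3  94.3  94.9]
```

Converted, -140 mm / 600 = -0.2333, 120 mm / 600 = 0.2.

Call:
arm_command:
  plan:
    - [[0.0012, 0, 0, 0, 0, 0, 1], [0.0023, 0, 0, 0, 0, 0, 1], [0.0023, 0, 0, 0, 0, 0, 1], [0.0023, 0, 0, 0, 0, 0, 1], [-0.025, 0, 0, 0, 0, 0, 1], [-0.025, 0, -0.05, 0, 0, 0, 1], [-0.025, 0, -0.1167, 0, 0, 0, 1], [-0.025, 0.0667, -0.1833, 0, 0, 0, 1], [-0.025, 0.1333, -0.2333, 0, 0, 0, 1], [-0.025, 0.2, -0.2333, 0, 0, 0, -1], [-0.025, 0.2, -0.2333, 0, 0, 0, -1]]

```text
time_s: 12.85
ee_pos: [0.5509, 0.1479, 0.259]
eef_rot: [3.141, 0.002, -3.013]
force: [-0.8, -1.0, -0.6]
grip_width: 0.0128
grip_force: 0.0
```

```bash
python3 - <<'E'
from k import *
for n in ['scene','wrist']:
    d=look(n,'6');print(n)
    knob(d)
reld(0,0,200)
E
```

```text
scene
knob 61 [-44.2  98.8 135.9] rod 26 [ 1.0000e-03 -4.3108e+01] [-43.   94.9  97.9]
wrist
knob 430 [-44.   96.3 134.1] rod 67 [ 1.4000e-02 -4.7089e+01] [-45.7  99.5  92.8]
t 12.95 ee [551.3 144.3 257.5] rot [-3.141e+00 -1.000e-03 -3.016e+00] F [-0.47 -0.33 -0.87] shift [  -5.8 -219.8   57.5] turn [-0.    -0.001  0.002]
```

```bash
python3 - <<'E'
from k import *
rel([506.9,-262.8,240],-1)
E
```

```text
t 12.95 ee [551.3 144.3 257.5] rot [-3.141e+00 -1.000e-03 -3.016e+00] F [-0.47 -0.33 -0.87] shift [  95.1 -398.3   17.7] turn [-1.000e-03 -0.000e+00  1.714e+00]
```

Converted, -398 mm / 600 = -0.6633, -380 mm / 600 = -0.6333, 1.71 rad / 3.1416 = 0.5443.

Call:
arm_command:
  plan:
    - [[0.0133, -0.0583, 0.0033, 0, 0, 0.0446, -1], [0.0267, -0.1167, 0.0067, 0, 0, 0.0891, -1], [0.04, -0.175, 0.01, 0, 0, 0.1337, -1], [0.0533, -0.2333, 0.0133, 0, 0, 0.1783, -1], [0.0667, -0.2917, 0.0167, 0, 0, 0.2228, -1], [0.0833, -0.35, 0.02, 0, 0, 0.2674, -1], [0.0967, -0.4083, 0.0233, 0, 0, 0.3119, -1], [0.11, -0.4667, 0.0267, 0, 0, 0.3565, -1], [0.1233, -0.525, 0.0283, 0, 0, 0.4011, -1], [0.1367, -0.5833, 0.03, 0, 0, 0.4456, -1], [0.15, -0.6333, 0.03, 0, 0, 0.4934, -1], [0.1583, -0.6633, 0.03, 0, 0, 0.5443, -1]]

```text
time_s: 14.15
ee_pos: [0.5051, -0.2661, 0.239]
eef_rot: [-3.14, -0.0, 1.557]
force: [1.5, -0.5, -0.5]
grip_width: 0.094
grip_force: 0.0
```

Call:
arm_command:
  plan:
    - [[0, 0, 0, 0, 0, 0, -1], [0, 0, 0, 0, 0, 0, -1]]

```text
time_s: 14.35
ee_pos: [0.506, -0.2634, 0.2393]
eef_rot: [-3.141, -0.001, 1.568]
force: [-0.7, 0.9, -0.0]
grip_width: 0.094
grip_force: 0.0
```

```bash
python3 - <<'E'
from k import *
rel([506.9,-262.8,112],-1)
for n in ['scene','top','wrist']:
    im,W=cloud(n);cv2.imwrite(f'pics/{n}7.png',im);Q=W.reshape(-1,3)
    for z0,z1 in [(.13,.153),(.095,.11)]:
        m=(Q[:,2]>z0)&(Q[:,2]<z1)&(abs(Q[:,0]-.507)<.06)&(abs(Q[:,1]+.263)<.06)
        if m.sum()>5:
            r=cv2.minAreaRect((Q[m,:2]*1000).astype(np.float32));print(n,m.sum(),np.round(r[0],1),np.round(r[1],1),round(r[2],1))
E
```

```text
t 14.35 ee [ 506.  -263.4  239.3] rot [-3.141e+00 -1.000e-03  1.568e+00] F [-0.66  0.86 -0.02] shift [  0.5   1.  127.3] turn [-0.001 -0.001  0.014]
scene 155 [ 507.5 -263.8] [47.5 19.8] 87.7
scene 448 [ 506.4 -263.5] [90.4 63.4] 88.0
top 175 [ 506.9 -256.5] [38.2 18.1] 89.0
top 613 [ 507.4 -257.7] [79.7 60.4] 89.3
wrist 796 [ 505.9 -264.5] [50.1 17.4] 89.6
wrist 2696 [ 506.  -265.1] [90.8 60.1] 88.9
```

Converted, 125 mm / 600 = 0.2083, 110 mm / 600 = 0.1833, 0.014 rad / 3.1416 = 0.0045.

Call:
arm_command:
  plan:
    - [[0, 0.0017, 0.05, 0, 0, 0.0032, -1], [0, 0.0017, 0.1, 0, 0, 0.0045, -1], [0, 0.0017, 0.15, 0, 0, 0.0045, -1], [0, 0.0017, 0.1833, 0, 0, 0.0045, -1], [0, 0.0017, 0.2083, 0, 0, 0.0045, -1], [0, 0.0017, 0.2083, 0, 0, 0.0045, 0], [0, 0.0017, 0.2083, 0, 0, 0.0045, 0.3], [0, 0.0017, 0.2083, 0, 0, 0.0045, 1], [0, 0.0017, 0.2083, 0, 0, 0.0045, 1], [0, 0.0017, 0.2083, 0, 0, 0.0045, 1], [0, 0.0017, 0.2083, 0, 0, 0.0045, 1], [0, 0.0017, 0.2083, 0, 0, 0.0045, 1]]
  squeeze: 30

```text
time_s: 15.7
ee_pos: [0.5077, -0.2629, 0.1149]
eef_rot: [3.141, 0.0, 1.552]
force: [-0.4, -0.4, -0.7]
grip_width: 0.0416
grip_force: 0.0
```

Call:
arm_command:
  plan:
    - [[0, 0, 0, 0, 0, 0, 1], [0, 0, 0, 0, 0, 0, 1], [0, 0, 0, 0, 0, 0, 1], [0, 0, 0, 0, 0, 0, 1]]

```text
time_s: 16.1
ee_pos: [0.5076, -0.2629, 0.1147]
eef_rot: [-3.141, -0.0, 1.552]
force: [-0.2, -0.6, 0.2]
grip_width: 0.0181
grip_force: 30.0
```

Converted, -145 mm / 600 = -0.2417, -125 mm / 600 = -0.2083.

Call:
arm_command:
  plan:
    - [[0, 0, -0.0167, 0, 0, 0, 1], [0, 0, -0.0417, 0, 0, 0, 1], [0, 0, -0.075, 0, 0, 0, 1], [0, 0, -0.1083, 0, 0, 0, 1], [0, 0, -0.1417, 0, 0, 0, 1], [0, 0, -0.175, 0, 0, 0, 1], [0, 0, -0.2083, 0, 0, 0, 1], [0, 0, -0.2417, 0, 0, 0, 1], [0, 0, -0.2417, 0, 0, 0, 1], [0, 0, -0.2417, 0, 0, 0, 1], [0, 0, -0.2417, 0, 0, 0, 1]]

```text
time_s: 17.2
ee_pos: [0.5073, -0.2627, 0.2586]
eef_rot: [-3.14, -0.001, 1.552]
force: [-0.4, 0.1, -2.2]
grip_width: 0.0181
grip_force: 30.0
```

```bash
python3 - <<'E'
from k import *
reld(-1,0,257,7.1)
im,W=cloud('scene');cv2.imwrite('pics/scene8.png',im);print(ctrl.get_obs()['grip_width'])
cv2.imwrite('pics/crop8.png',cv2.resize(im[100:300,80:320],(720,600),interpolation=3))
Q=W.reshape(-1,3)*1000;o=ctrl.get_obs()['ee_pos']*1000
m=(abs(Q[:,0]-o[0])<18)&(abs(Q[:,1]-o[1])<30)&(Q[:,2]>108)&(Q[:,2]<300);d=Q[m]-o
for z in range(-140,30,10):
    e=d[(d[:,2]>=z)&(d[:,2]<z+10)]
    if len(e)>2: print(z,len(e),np.round(np.r_[e.min(0)[:2],e.max(0)[:2]],1))
print(d[:,2].min())
E
```

```text
t 17.2 ee [ 507.3 -262.7  258.6] rot [-3.140e+00 -1.000e-03  1.552e+00] F [-0.37  0.1  -2.24] shift [191.   72.7   1.7] turn [-0.001 -0.001 -0.143]
0.01816313831201294
-110 10 [  1.6 -10.2   3.3  10. ]
-100 17 [ -1.3 -15.8   4.6  13.5]
-90 22 [ -1.4 -16.2   5.9   9.4]
-80 18 [  0.9 -16.2   7.3  11.3]
-70 25 [ -0.7 -16.6   6.9  12.4]
-60 25 [ -3.5 -16.2   7.9  13. ]
-50 25 [ -3.3 -16.2   8.5  13. ]
-40 29 [ -4.  -16.6   9.8  12.5]
-30 23 [ -3.7 -15.5  11.1  13.5]
-20 23 [  5.2 -15.2  11.3  13.8]
-10 22 [ -6.4 -26.4  11.2  -5.8]
0 26 [ -5.7 -26.7  14.   -9. ]
10 34 [-17.6 -26.8  16.7  -8.3]
20 32 [-17.8 -26.5  17.4  -8.3]
-150.56180851426893
```

View pics/crop8.png

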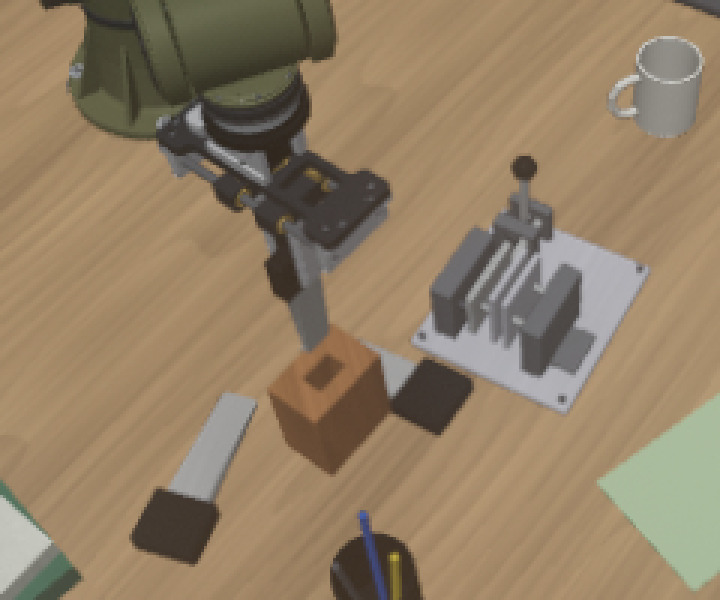

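The crop shows the gauge held by the gripper above the stand, with its tip at crop (312,345). The look-alikes are lying on the desk. One was already lying down in the picture taken at t=9 s, before I came near, so they tipped on their own. The lever is upright at crop (524,190). Next I'll move over the slot.

Converted, 191 mm / 600 = 0.3183, 183 mm / 600 = 0.305, -0.143 rad / 3.1416 = -0.0455.

Call:
arm_command:
  plan:
    - [[0.0333, 0.0117, 0, 0, 0, -0.0064, 1], [0.075, 0.0283, 0, 0, 0, -0.0127, 1], [0.1167, 0.045, 0, 0, 0, -0.0191, 1], [0.1583, 0.06, 0, 0, 0, -0.0255, 1], [0.2, 0.0767, 0, 0, 0, -0.0318, 1], [0.2417, 0.0933, 0, 0, 0, -0.0382, 1], [0.2833, 0.1083, 0, 0, 0, -0.0446, 1], [0.305, 0.1167, 0, 0, 0, -0.0455, 1], [0.3183, 0.1217, 0.0083, 0, 0, -0.0455, 1], [0.3183, 0.1217, 0.025, 0, 0, -0.0455, 1], [0.3183, 0.1217, 0.0417, 0, 0, -0.0455, 1], [0.3183, 0.1217, 0.05, 0, 0, -0.0455, 1]]

```text
time_s: 18.45
ee_pos: [0.5836, -0.0741, 0.228]
eef_rot: [-3.14, -0.0, 1.694]
force: [-0.3, 0.5, -2.3]
grip_width: 0.018
grip_force: 30.0
```

Call:
arm_command:
  plan:
    - [[0, 0, 0, 0, 0, 0, 1], [0, 0, 0, 0, 0, 0, 1], [0, 0, 0, 0, 0, 0, 1], [0, 0, 0, 0, 0, 0, 1]]

```text
time_s: 18.85
ee_pos: [0.5844, -0.0734, 0.2302]
eef_rot: [3.141, 0.0, 1.695]
force: [0.1, 0.0, -1.6]
grip_width: 0.0178
grip_force: 30.0
```

```bash
cat > g.py <<'E'
from k import *
reld(-1.1,0,220,7.1)
for n in ['scene','top','wrist']:
    d=look(n,'9');print(n)
    for a,b,z0,z1 in [(-20,0,96,104),(0.5,15,96,104),(20,60,85,94),(-80,-42,85,94)]:
        m=(abs(d[:,1])<32)&(d[:,0]>a)&(d[:,0]<b)&(d[:,2]>z0)&(d[:,2]<z1);x=d[m,0];print((a,b),m.sum(),np.round(np.percentile(x,[3,97]),1) if m.sum()>3 else '')
    for z0 in (118,130,142,154,166,178,190):
        m=(abs(d[:,1])<18)&(abs(d[:,0])<20)&(d[:,2]>z0)&(d[:,2]<z0+12);
        if m.sum()>3: print(z0,m.sum(),np.round(d[m].min(0)[:2],1),np.round(d[m].max(0)[:2],1))
E
python3 g.py
```

```text
t 18.85 ee [584.4 -73.4 230.2] rot [3.141 0.    1.695] F [ 0.07  0.   -1.55] shift [ 0.4 -0.8 10.2] turn [ 0.001  0.    -0.   ]
scene
(-20, 0) 37 [-10.7  -4.4]
(0.5, 15) 43 [2.8 9.7]
(20, 60) 154 [28.7 51.2]
(-80, -42) 150 [-71.5 -47.5]
130 17 [ -2. -18.] [ 3.3 14. ]
142 13 [ -1.7 -16.8] [ 3.5 11.7]
154 17 [ -4.6 -17.2] [ 5.1 11.1]
166 18 [ -3.9 -17.5] [6.3 9.1]
178 21 [ -3.4 -17.5] [ 6.5 12.4]
190 22 [ -6.2 -17.6] [ 7.6 11.5]
top
(-20, 0) 0 
(0.5, 15) 0 
(20, 60) 0 
(-80, -42) 0 
wrist
(-20, 0) 181 [-10.9  -4.9]
(0.5, 15) 160 [3.4 9.3]
(20, 60) 957 [28.  50.3]
(-80, -42) 1045 [-71.8 -47.7]
130 12 [-2.3 12.4] [ 1.9 12.6]
142 16 [-2.2 12.2] [ 2.9 12.7]
154 24 [-4.  12.2] [ 3.7 12.8]
166 37 [-4.8 12.1] [ 5.2 13. ]
178 32 [-5.5 12.2] [ 5.9 12.8]
```

Converted, 46 mm / 600 = 0.0767, 44 mm / 600 = 0.0733.

Call:
arm_command:
  plan:
    - [[0.0003, -0.001, 0.005, 0, 0, 0, 1], [0.0003, -0.001, 0.0133, 0, 0, 0, 1], [0.0003, -0.001, 0.0233, 0, 0, 0, 1], [0.0003, -0.001, 0.0333, 0, 0, 0, 1], [0.0003, -0.001, 0.0433, 0, 0, 0, 1], [0.0003, -0.001, 0.0533, 0, 0, 0, 1], [0.0003, -0.001, 0.0633, 0, 0, 0, 1], [0.0003, -0.001, 0.0733, 0, 0, 0, 1], [0.0003, -0.001, 0.0767, 0, 0, 0, 1], [0.0003, -0.001, 0.0767, 0, 0, 0, 1], [0.0003, -0.001, 0.0767, 0, 0, 0, 1], [0.0003, -0.001, 0.0767, 0, 0, 0, 1]]

```text
time_s: 20.2
ee_pos: [0.5838, -0.0732, 0.1841]
eef_rot: [3.141, 0.0, 1.695]
force: [-0.1, -0.9, -1.1]
grip_width: 0.018
grip_force: 30.0
```

```bash
cat > f.py <<'E'
from k import *
reld(-0.9,0,168.7,7.1)
F=[]
for _ in range(4):
    o=ctrl.get_obs();F.append(np.r_[o['force'],o['moment']*10]);cams.camera('scene')
F=np.array(F);print(np.round(F,2));m=F.mean(0);print('dock F',np.round(B.T@m[:3],2),np.round(o['ee_pos']*1000,2),o['time_s'])
E
python3 f.py
```

```text
t 20.2 ee [583.8 -73.2 184.1] rot [3.141 0.    1.695] F [-0.06 -0.9  -1.13] shift [ 0.1 -0.1 15.4] turn [0.001 0.    0.   ]
[[-0.06 -0.9  -1.13 -0.54  0.48  0.06]
 [-0.25 -0.09 -0.89 -0.97  0.95 -0.36]
 [ 0.17 -0.63 -1.39 -0.79  0.31  0.02]
 [ 0.09 -0.07 -1.36 -0.89  0.83 -0.03]]
dock F [-0.06 -0.42 -1.19] [583.73 -73.2  183.96] 20.35
```

Converted, 9 mm / 600 = 0.015, 8 mm / 600 = 0.0133.

Call:
arm_command:
  plan:
    - [[0, 0, 0.0017, 0, 0, 0, 1], [0, 0, 0.0033, 0, 0, 0, 1], [0, 0, 0.005, 0, 0, 0, 1], [0, 0, 0.0067, 0, 0, 0, 1], [0, 0, 0.0083, 0, 0, 0, 1], [0, 0, 0.01, 0, 0, 0, 1], [0, 0, 0.0117, 0, 0, 0, 1], [0, 0, 0.0133, 0, 0, 0, 1], [0, 0, 0.015, 0, 0, 0, 1], [0, 0, 0.015, 0, 0, 0, 1], [0, 0, 0.015, 0, 0, 0, 1]]

```text
time_s: 21.5
ee_pos: [0.5836, -0.0732, 0.1748]
eef_rot: [-3.141, -0.0, 1.695]
force: [-0.2, 0.1, -1.4]
grip_width: 0.0176
grip_force: 30.0
```

```bash
python3 f.py
```

```text
t 21.5 ee [583.6 -73.2 174.8] rot [-3.141 -0.     1.695] F [-0.16  0.08 -1.37] shift [0.1 0.1 6.1] turn [-0. -0.  0.]
[[-0.16  0.08 -1.37 -0.99  1.18 -0.21]
 [-0.66 -0.06 -1.42 -1.01  1.74 -0.36]
 [-0.33  0.56 -1.49 -0.88  1.47 -0.13]
 [-0.6   0.03 -1.41 -0.57  1.53  0.33]]
dock F [-0.41  0.21 -1.42] [583.66 -73.2  174.8 ] 21.65
```

Converted, 3 mm / 600 = 0.005, 1.5 mm / 600 = 0.0025.

Call:
arm_command:
  plan:
    - [[0, 0, 0.0008, 0, 0, 0, 1], [0, 0, 0.0017, 0, 0, 0, 1], [0, 0, 0.0025, 0, 0, 0, 1], [0, 0, 0.0033, 0, 0, 0, 1], [0, 0, 0.0042, 0, 0, 0, 1], [0, 0, 0.005, 0, 0, 0, 1], [0, 0, 0.005, 0, 0, 0, 1], [0, 0, 0.005, 0, 0, 0, 1]]

```text
time_s: 22.5
ee_pos: [0.5836, -0.0732, 0.1717]
eef_rot: [-3.141, -0.0, 1.695]
force: [-2.5, -0.4, -0.3]
grip_width: 0.0177
grip_force: 30.0
```

```bash
python3 f.py
```

```text
t 22.5 ee [583.6 -73.2 171.7] rot [-3.141 -0.     1.695] F [-2.5  -0.38 -0.35] shift [0.1 0.2 3. ] turn [-0. -0.  0.]
[[-2.5  -0.38 -0.35 -1.73  6.04  0.22]
 [-1.68 -0.27 -0.72 -1.89  7.08 -0.15]
 [-2.9   0.25 -0.67 -1.02  6.84  0.64]
 [-1.03 -0.17 -0.55 -1.93  7.25 -0.19]]
dock F [-2.03  0.11 -0.57] [583.59 -73.19 171.67] 22.65
```

Converted, -0.4 mm / 600 = -0.0007, -0.2 mm / 600 = -0.0003.

Call:
arm_command:
  plan:
    - [[0, -0.0003, 0, 0, 0, 0, 1], [0, -0.0007, 0, 0, 0, 0, 1], [0, -0.0007, 0, 0, 0, 0, 1], [0, -0.0007, 0, 0, 0, 0, 1]]

```text
time_s: 23.1
ee_pos: [0.5834, -0.0732, 0.1718]
eef_rot: [3.141, 0.0, 1.695]
force: [-0.4, 0.1, -0.7]
grip_width: 0.0177
grip_force: 30.0
```

```bash
python3 f.py
```

```text
t 23.1 ee [583.4 -73.2 171.8] rot [3.141 0.    1.695] F [-0.44  0.06 -0.75] shift [0.1 0.3 3.1] turn [0. 0. 0.]
[[-0.44  0.06 -0.75 -0.85  1.79 -0.48]
 [ 0.32 -0.26 -2.08 -0.55  1.37  0.22]
 [ 1.31  0.33 -0.86 -1.1   1.37  0.32]
 [-0.96  1.36 -1.25 -0.56  1.47 -0.21]]
dock F [ 0.1   0.36 -1.23] [583.39 -73.22 171.85] 23.25
```

Converted, 2.5 mm / 600 = 0.0042, 2 mm / 600 = 0.0033.

Call:
arm_command:
  plan:
    - [[0, -0.0003, 0.0008, 0, 0, 0, 1], [0, -0.0003, 0.0017, 0, 0, 0, 1], [0, -0.0003, 0.0025, 0, 0, 0, 1], [0, -0.0003, 0.0033, 0, 0, 0, 1], [0, -0.0003, 0.0042, 0, 0, 0, 1], [0, -0.0003, 0.0042, 0, 0, 0, 1], [0, -0.0003, 0.0042, 0, 0, 0, 1]]

```text
time_s: 24.0
ee_pos: [0.5831, -0.0733, 0.1693]
eef_rot: [3.142, 0.0, 1.695]
force: [0.8, 0.4, -1.1]
grip_width: 0.0179
grip_force: 30.0
```

```bash
python3 f.py
```

```text
t 24.0 ee [583.1 -73.3 169.3] rot [3.142 0.    1.695] F [ 0.81  0.38 -1.08] shift [0.1 0.6 0.6] turn [0. 0. 0.]
[[ 0.81  0.38 -1.08 -0.64 -0.88  0.79]
 [ 0.02 -0.82 -1.07 -0.22 -0.53 -0.02]
 [ 0.35 -0.28 -0.62 -0.99 -0.24 -0.15]
 [-0.19  0.53 -1.27 -0.4  -0.34  0.35]]
dock F [ 0.24 -0.08 -1.01] [583.11 -73.28 169.28] 24.15
```

Converted, 2 mm / 600 = 0.0033, 1.5 mm / 600 = 0.0025.

Call:
arm_command:
  plan:
    - [[0, 0.0002, 0.0008, 0, 0, 0, 1], [0, 0.0002, 0.0017, 0, 0, 0, 1], [0, 0.0002, 0.0025, 0, 0, 0, 1], [0, 0.0002, 0.0033, 0, 0, 0, 1], [0, 0.0002, 0.0033, 0, 0, 0, 1], [0, 0.0002, 0.0033, 0, 0, 0, 1]]

```text
time_s: 24.8
ee_pos: [0.5832, -0.0733, 0.1673]
eef_rot: [3.142, 0.0, 1.695]
force: [-1.0, 1.1, 1.8]
grip_width: 0.0178
grip_force: 30.0
```

```bash
python3 f.py
```

```text
t 24.8 ee [583.2 -73.3 167.3] rot [3.142 0.    1.695] F [-1.01  1.13  1.8 ] shift [ 0.1  0.6 -1.4] turn [0. 0. 0.]
[[-1.01  1.13  1.8  -1.53  2.6   0.2 ]
 [-0.79 -0.73  2.34 -1.07  2.34  0.48]
 [-1.48  0.25  2.17 -1.03  2.27  0.22]
 [-1.15  0.15  1.88 -0.67  2.17  0.3 ]]
dock F [-1.07  0.34  2.05] [583.21 -73.26 167.37] 24.95
```

Converted, 1.5 mm / 600 = 0.0025, -0.15 mm / 600 = -0.0003.

Call:
arm_command:
  plan:
    - [[0, -0.0002, 0.0008, 0, 0, 0, 1], [0, -0.0003, 0.0017, 0, 0, 0, 1], [0, -0.0003, 0.0025, 0, 0, 0, 1], [0, -0.0003, 0.0025, 0, 0, 0, 1], [0, -0.0003, 0.0025, 0, 0, 0, 1]]

```text
time_s: 25.5
ee_pos: [0.5831, -0.0733, 0.1657]
eef_rot: [3.142, 0.0, 1.695]
force: [1.2, 0.7, 1.9]
grip_width: 0.0177
grip_force: 30.0
```

```bash
python3 f.py
```

```text
t 25.5 ee [583.1 -73.3 165.7] rot [3.142 0.    1.695] F [1.22 0.65 1.91] shift [ 0.1  0.7 -3. ] turn [0. 0. 0.]
[[ 1.22  0.65  1.91 -1.46  0.43 -0.22]
 [ 0.87 -0.51  2.31 -1.19  0.25 -0.54]
 [ 0.82 -0.19  2.23 -0.86 -0.21  0.6 ]
 [-0.32 -0.33  2.12 -1.56 -0.68  0.36]]
dock F [ 0.63 -0.17  2.14] [583.03 -73.28 165.75] 25.65
```

Call:
arm_command:
  plan:
    - [[0, 0.0001, 0.0008, 0, 0, 0, 1], [0, 0.0001, 0.0017, 0, 0, 0, 1], [0, 0.0001, 0.0017, 0, 0, 0, 1], [0, 0.0001, 0.0017, 0, 0, 0, 1], [0, 0.0001, 0.0017, 0, 0, 0, 1]]

```text
time_s: 26.2
ee_pos: [0.583, -0.0733, 0.1647]
eef_rot: [-3.141, -0.0, 1.695]
force: [-0.4, -1.5, 1.8]
grip_width: 0.0177
grip_force: 30.0
```

```bash
python3 f.py; python3 - <<'E'
from k import *
d=look('scene','10');knob(d)
im=cv2.imread('pics/scene10.png');cv2.imwrite('pics/crop10.png',cv2.resize(im[110:250,180:340],(640,560),interpolation=3))
E
```

```text
t 26.2 ee [583.  -73.3 164.7] rot [-3.141 -0.     1.695] F [-0.38 -1.45  1.79] shift [ 0.1  0.7 -4. ] turn [-0. -0.  0.]
[[-0.38 -1.45  1.79 -0.86 -0.41  0.5 ]
 [ 0.05 -1.1   2.1  -1.04  0.24  0.16]
 [ 0.45  0.35  2.29 -0.71  0.68 -0.07]
 [-0.   -0.42  2.16 -0.45 -0.16  0.96]]
dock F [-0.05 -0.65  2.09] [583.05 -73.25 164.72] 26.35
knob 0 [-45. 100. 135.] rod 0  [nan nan nan]k.py:10: RuntimeWarning: Mean of empty slice.
  print('knob',len(k),np.round(f.x,1),'rod',len(r), np.round(np.polyfit(r[:,2],r[:,0],1),3) if len(r)>5 else '',np.round(r.mean(0),1))
  ret = um.true_divide(
```

View pics/crop10.png

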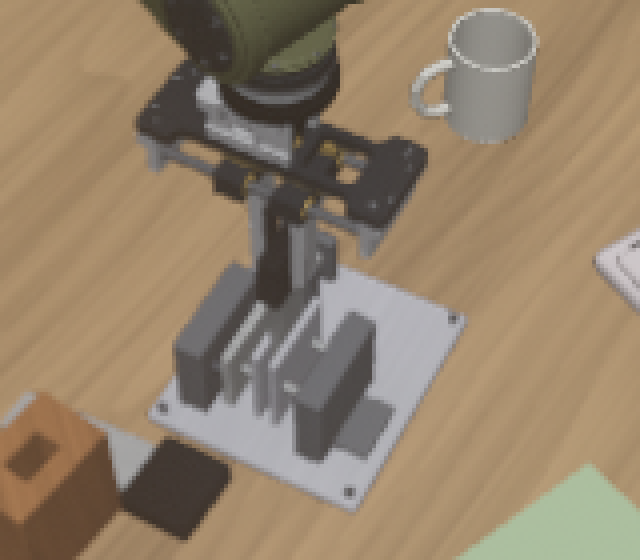

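The crop shows the blade at about (285,320), in the slot between the two cheek plates at about (262,375) and (285,370), and it is upright. Force readings give a drag of about 3.3 N with the sideways load balanced, so it is snug on both cheeks. Handing in.

```bash
python3 - <<'E'
from k import *
try: knob(look('wrist','11'))
except Exception as e: print(e)
print(ctrl.hand_in())
E
```

```text
knob 1002 [-44.1  97.6 134.1] rod 6 [  0.196 -56.755] [-41.5  94.4  77.8]
the job is handed in; nothing more can be done
None
```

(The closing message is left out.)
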